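# Hang the washed dip baskets on the hook stand, larger one first

### The arm

A 6-joint arm with a two-finger parallel gripper is mounted at the origin on the work surface. World frame = base frame: x ahead of the robot, y to its left, z up, the work surface at z = 0. Lengths are in m, angles in rad, forces in N, time in s.
With the tool pointing down it reaches from about 0.425 to 0.95 m from the base axis. Payload 3.5 kg.
Tool frame: the origin (TCP) lies at the very end of the fingers, on their centre line; the grasp point (between the pads) lies 19 mm behind it; z points along the fingers, y is the line along which they close (so a half turn about z gives the same grasp; the last joint's range is limited). The gripper opens to 85 mm and grips with 20 to 120 N. Pads are 22 mm wide; open, the fingers measure 114 mm over their backs; the gripper's body (76 mm by 85 mm) begins 54 mm behind the grasp point. The pads swing forward as they close: fully open they stand 13 mm farther back than shut.
Start: joints at [-1.431, 0.286, 1.577, -0, 1.279, -0.15], TCP at [0.193, -0.647, 0.195] pointing down, gripper open.
Joint ranges: [-2.77, 2.77], [-0.9, 2.22], [0.21, 2.48], [-1.53, 4.67], [0.24, 2.81], [-2.84, 2.84]. Speed limits (rad/s): [2.79, 2.79, 3.14, 3.14, 3.14, 3.14].

### API

Orientations are given as a unit quaternion [x, y, z, w].
In Python, from plant import ctrl, optics, sign_off gives the robot as it stands.
- The arm moves only by the shell command python3 -m creep 'ROWS' [FORCE]. ROWS is JSON, a list of rows, each an object of numbers: "x", "y", "z": the shift along the tool's x, y, z in mm; "rx", "ry", "rz": the turn, a rotation vector about the tool's x, y, z in degrees; "grip": the opening, from 0 (shut) to 1 (fully open). In form: [{"x": .., "y": .., "z": .., "rx": .., "ry": .., "rz": .., "grip": ..}, ...]. A call has exactly 10 rows; each row shifts and turns the commanded pose from where the row before left it, along the tool's axes as they then stand; what a row does not reach is not made up. A row lasts 1/12 s, in which the tool goes at most 41.7 mm and 7.16 degrees, less where a joint would pass 70% of its speed; a pose out of reach is approached as far as the arm can. A call with a gripper value outside its range is refused whole. The fingers move at their own pace and stop on an object; FORCE is the grip in N (left out, the last holds). Time passes only in rows, so rows that do not move let the fingers close, or fill a call up. It gives the time, the measured TCP pose, the force, the opening and the grip force at its end, in the units of the state.
- ctrl.get_state(): the state, without advancing time (a new reading comes with each control period).
- optics.read_camera(name): name is "side" or "top" or "wrist"; returns a dict with "color" (384x512x3 uint8, blue, green, red), "K" (3x3 intrinsics, pixels), "R" (3x3) and "t" (3): a world point X has camera coordinates R X + t. Camera axes: x right, y down, z forward; pixel columns grow to the right and rows downward; lengths in m; the calibration is good to about 2 mm. A picture is of the moment at which its call begins. There is no depth.
- sign_off(): hands the job in; it is judged then, once.
The state is a dict: "time": time; "qpos": joint angles; "dq": joint speeds; "joint_efforts": joint torques, N m; "eef_pos": TCP position; "tcp_rot": TCP orientation; "contact_force": force on the tool from outside, world axes, zero at the start; "wrist_torque": the same for the moment, N m; "opening": opening from 0.0 (shut) to 1.0 (fully open); "finger_force": force on a finger pad.
Only numpy, scipy, OpenCV 4.12 (cv2) and the standard library are available. Lean on these libraries where they do the work, as an engineer would, in place of code of your own. Each camera call takes 0.05 s, during which the arm holds its last target. There are 200 camera calls.

### The job

Hang the two empty wire baskets with red grips on the hook of the blue-footed stand by their bails: first the larger one, at the back near the post, then the smaller one in front of it, nearer the tip. Let go of each so that both hang freely and straight on the level arm of the hook. Leave the loaded basket with the yellow grip where it is.

Things in the scene. Friction and masses are not known exactly. Their poses are not given: they have to be found in the camera images.
- big_basket: Wire basket (mm) 52 along x, 115 along y, 50 high, square red grip on top. Origin: centre of its underside, z up; same after a half turn. Stiff 6 mm wire bail in its middle y-z plane, as wide as the basket, opening 70 high: underside of its peak at z=120, 24 lower at the corners. Grip 18x18 on the z axis, free from z=127 to its top at 161. Empty, 0.26 kg.
- small_basket: Wire basket (mm) 42 along x, 72 along y, 38 high, square red grip on top. Origin: centre of its underside, z up; same after a half turn. Stiff 6 mm wire bail in its middle y-z plane, as wide as the basket, opening 70 high: underside of its peak at z=108, 24 lower at the corners. Grip 18x18 on the z axis, free from z=115 to its top at 149. Empty, 0.16 kg.
- loaded_basket: Wire basket (mm) 50 along x, 92 along y, 44 high, square yellow grip on top. Origin: centre of its underside, z up; same after a half turn. Stiff 6 mm wire bail in its middle y-z plane, as wide as the basket, opening 70 high: underside of its peak at z=114, 24 lower at the corners. Grip 18x18 on the z axis, free from z=121 to its top at 155. Holds bearing rings.
- hook: Fixed hook stand (mm). Origin on the table under the post's axis, z up. Blue foot plate 220x130x10, x -170 to 50. Post 16 diameter, 183 high. From its top a level round arm, 10 diameter, top side at z=180, runs along -x to x=-155, then turns up to a tip ending at x=-170, z=198. Nothing above the arm. Hung on it, the big basket's underside is at z=60, the small one's at 72.
Mind the look-alikes: they are no part of the job. Leave any orange or purple look-alike of the small_basket alone.

How it is judged:
By the outcome, as a careful person would: the job done as asked, in the order asked, and still so for the second after the job is handed in, with the robot touching nothing.
It also fails if it takes over 56 s, if anything falls off the work surface, if the arm or the gripper's body presses on something with over 40 N, if the wrist force passes 120 N, or if a joint passes its speed limit or range.

## Working session

There is one attempt and no reset: what is moved stays moved. The work goes in short steps, Python scripts to look and compute and a shell command to move; the robot and the scene stay as the last step left them, time stands still between calls to the robot, and variables do not carry over. Pictures are saved under pics/ and viewed, at most 10 in all, crops included, and the job is handed in when it is done.

```bash
mkdir -p pics; ls
cat > h.py <<'E'
import numpy as np, cv2
from plant import ctrl, optics, sign_off
def shot(n,f):
    c=optics.read_camera(n); cv2.imwrite('pics/'+f+'.png',c['color']); np.savez('pics/'+f+'.npz',K=c['K'],R=c['R'],t=c['t']); return c
def ray(f,u,v,z):
    c=np.load('pics/'+f+'.npz'); R=c['R'];t=c['t']
    d=R.T@np.linalg.solve(c['K'],[u,v,1]); o=-R.T@t
    return o+d*(z-o[2])/d[2]
def proj(f,X):
    c=np.load('pics/'+f+'.npz'); p=c['K']@(c['R']@np.array(X)+c['t']); return p[:2]/p[2]
E
python3 - <<'E'
from h import *
a=shot('top','top0');b=shot('side','side0')
for c in (a,b): print(c['K'].round(1).tolist(),(-c['R'].T@c['t']).round(3),c['R'].round(2).tolist())
s=ctrl.get_state(); print(s)
cv2.imwrite('pics/top0b.png',cv2.resize(a['color'],(800,600),interpolation=cv2.INTER_CUBIC))
cv2.imwrite('pics/side0b.png',cv2.resize(b['color'],(800,600),interpolation=cv2.INTER_CUBIC))
E
```

```text
pics
[[389.1, 0.0, 253.7], [0.0, 389.1, 182.5], [0.0, 0.0, 1.0]] [ 0.341 -0.081  0.99 ] [[0.01, -1.0, -0.03], [-0.98, -0.0, -0.18], [0.18, 0.03, -0.98]]
[[480.1, 0.0, 254.1], [0.0, 480.1, 193.1], [0.0, 0.0, 1.0]] [0.145 0.512 0.813] [[-0.85, -0.53, -0.01], [-0.39, 0.64, -0.66], [0.36, -0.56, -0.75]]
{'time': 0.1, 'qpos': array([-1.43101302e+00,  2.87083035e-01,  1.57804565e+00,  2.41164825e-05,
        1.27859763e+00, -1.49998801e-01]), 'dq': array([ 0.0004928 , -0.00177996, -0.00202972,  0.00066742,  0.00050418,
       -0.00021713]), 'joint_efforts': array([ 1.16499854e-03, -4.07294834e+01, -2.93700296e+01, -1.62704391e-04,
        3.38876700e-03, -3.77606320e-07]), 'eef_pos': array([ 0.19281726, -0.64617027,  0.19367346]), 'tcp_rot': array([ 9.89521582e-01,  1.44381094e-01,  1.69923486e-05, -1.06675912e-03]), 'contact_force': array([-0.23024276,  0.05243252,  0.36810107]), 'wrist_torque': array([-0.00390845, -0.01111125,  0.02462443]), 'finger_force': 0.0, 'opening': 0.9988920467763809}
```

View pics/top0b.png

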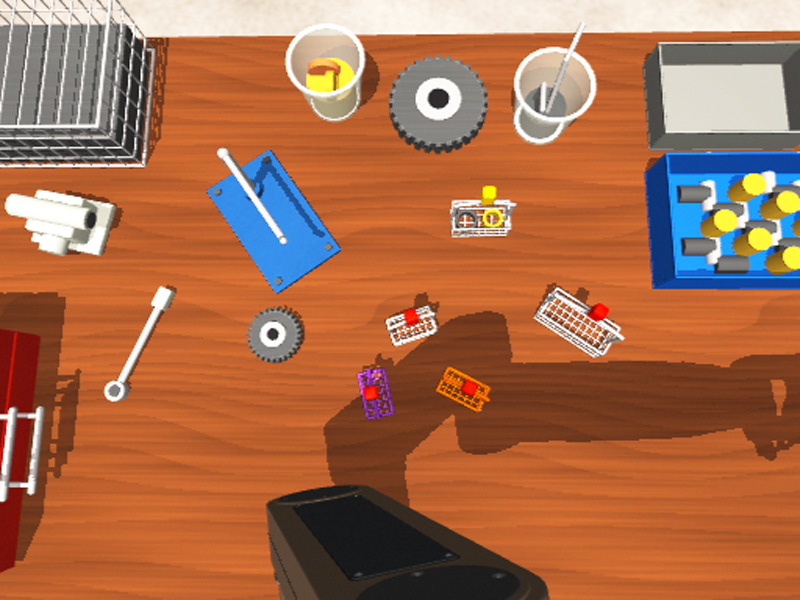

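View pics/side0b.png

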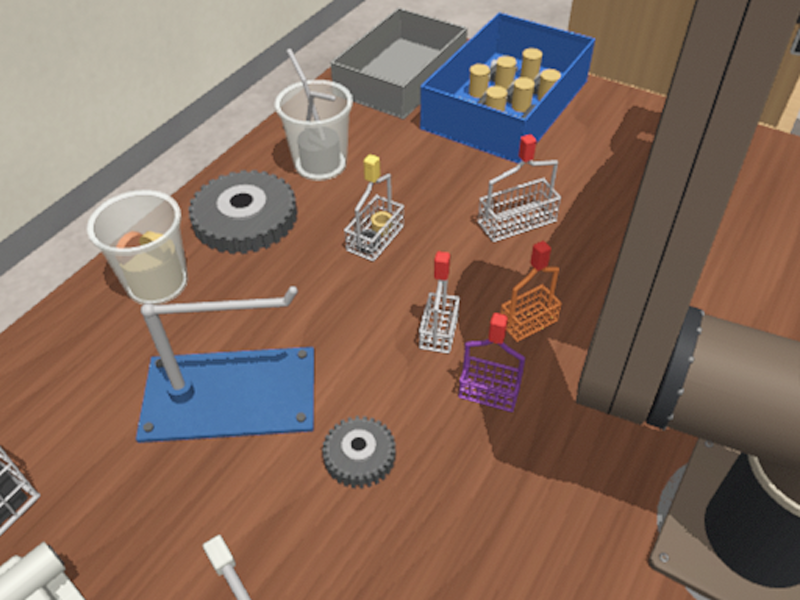

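The top view (800x600) shows these candidates:
- White wire basket with red grip, larger, at (578,322).
- White wire basket with red grip, smaller, at (412,325).
- Purple look-alike at (375,393).
- Orange look-alike at (463,388).
- Loaded basket with yellow grip at (482,215).

The job is the white large one and the white small one. The hook's post is at (222,152) and its tip at (283,240). I'll check these in enlarged crops.

Run:
```python
import cv2,numpy as np
a=cv2.imread('pics/top0.png');b=cv2.imread('pics/side0.png')
def crop(i,u,v,w,h,s): return cv2.resize(i[v:v+h,u:u+w],None,fx=s,fy=s,interpolation=cv2.INTER_CUBIC)
# top: big (335,175) 66x60 x6 ; small (240,180); hook (130,90) 90x100
A=np.hstack([crop(a,335,175,66,50,6),crop(a,240,180,66,50,6)])
B=np.hstack([crop(b,300,82,66,50,6),crop(b,255,155,66,50,6)])
cv2.imwrite('pics/c1.png',np.vstack([A,B]))
C=np.hstack([crop(a,130,90,95,100,4),crop(b,85,180,110,100,3.8)[:400,:410] if 0 else crop(b,85,180,100,100,4)])
cv2.imwrite('pics/c2.png',C)
```

```text
(no output)
```

View pics/c1.png

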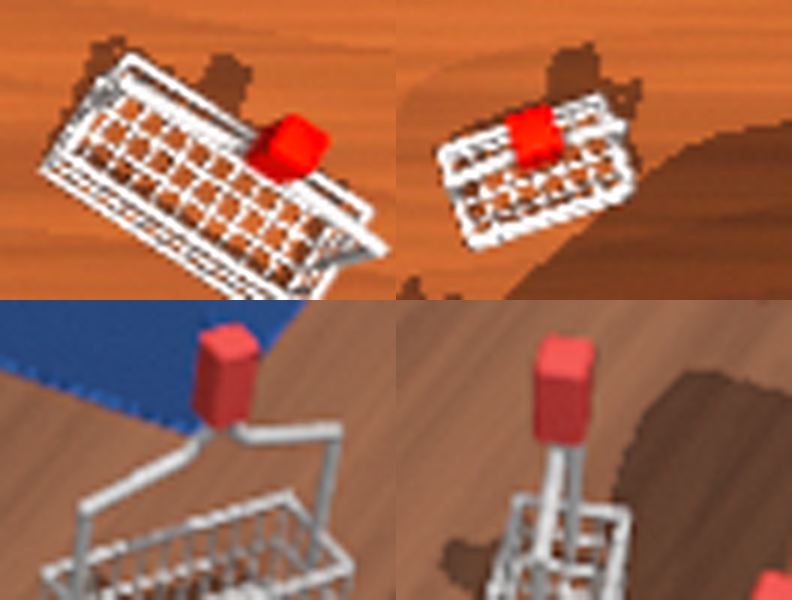

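View pics/c2.png

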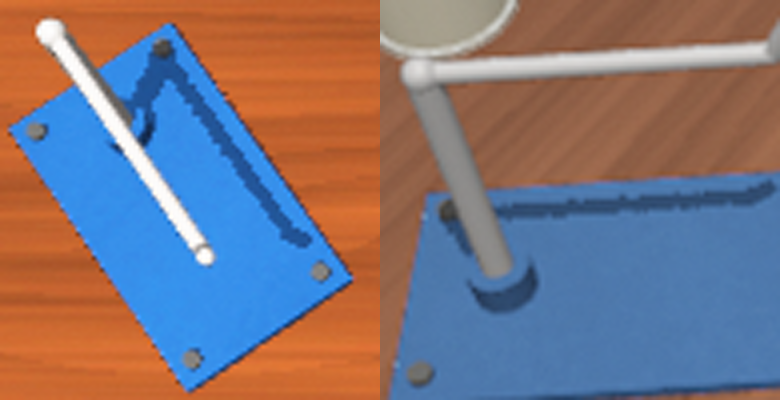

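```bash
cat > m.py <<'E'
from h import *
def tri(ft,pt,fs,ps):
    A=[];b=[]
    for f,p in((ft,pt),(fs,ps)):
        c=np.load('pics/'+f+'.npz');P=c['K']@np.c_[c['R'],c['t']]
        for i in(0,1):
            r=P[i]-p[i]*P[2];A.append(r[:3]);b.append(-r[3])
    return np.linalg.lstsq(np.array(A),np.array(b),rcond=None)[0]
E
python3 - <<'E'
from m import *
np.set_printoptions(precision=4,suppress=True)
T='top0';S='side0'
print('big grip',ray(T,384.5,198.8,.161),ray(S,338.3,88.3,.161),tri(T,(384.5,198.8),S,(338.3,88.3)))
a,b=ray(T,352.2,190.5,.1),ray(T,399.7,216.7,.1);print('bail',a,b,np.linalg.norm(a-b),(a+b)/2,np.degrees(np.arctan2(*(a-b)[1::-1])))
print('small grip',ray(T,263.3,202.2,.149),ray(S,283.5,163.8,.149),tri(T,(263.3,202.2),S,(283.5,163.8)))
a,b=ray(T,248.2,210,.09),ray(T,277.7,201.3,.09);print('bail',a,b,np.linalg.norm(a-b),(a+b)/2,np.degrees(np.arctan2(*(a-b)[1::-1])))
c=[ray(T,130+u/4,90+v/4,.01) for u,v in((170,24),(352,280),(188,390),(10,128))]
for q in c: print('corner',q)
c=np.array(c);d=(c[0]+c[3]-c[1]-c[2])/2;print('len',np.linalg.norm(d),'wid',np.linalg.norm(c[0]-c[3]));u=d/np.linalg.norm(d)
print('dir',np.degrees(np.arctan2(u[1],u[0])),'post from plate',c.mean(0)+u*.06)
p=ray(T,142.5,98.25,.178);q=ray(T,181.25,154.25,.195);e=p-q
print('post top',p,ray(S,95,198,.178),tri(T,(142.5,98.25),S,(95,198)),'tip',q,np.linalg.norm(e[:2]),np.degrees(np.arctan2(e[1],e[0])))
E
```

```text
big grip [ 0.4599 -0.336   0.161 ] [ 0.459  -0.3342  0.161 ] [ 0.46   -0.3366  0.1592]
bail [ 0.4876 -0.2821  0.1   ] [ 0.4278 -0.3867  0.1   ] 0.12052797058729925 [ 0.4577 -0.3344  0.1   ] 60.243442420623566
small grip [ 0.4531 -0.0778  0.149 ] [ 0.4524 -0.0748  0.149 ] [ 0.4538 -0.0777  0.1458]
bail [ 0.4426 -0.0425  0.09  ] [ 0.4633 -0.1111  0.09  ] 0.0715798956572335 [ 0.4529 -0.0768  0.09  ] 106.77155321968982
corner [0.7584 0.1678 0.01  ]
corner [0.5816 0.0407 0.01  ]
corner [0.5088 0.1447 0.01  ]
corner [0.6854 0.2717 0.01  ]
len 0.21762648405428975 wid 0.1269444178001514
dir 35.71239268739555 post from plate [0.6823 0.1912 0.01  ]
post top [0.6818 0.1923 0.178 ] [0.6812 0.1953 0.178 ] [0.6837 0.1936 0.1747] tip [0.5487 0.0961 0.195 ] 0.1642563460616365 35.82392980707651
```

The measurements agree with the sizes given:
- Big grip at (0.459, -0.335), y axis at 60.2°.
- Small grip at (0.453, -0.077), y axis at 106.8°.
- Hook post at (0.682, 0.192), arm axis at 35.75°.

I'll set out for the big basket, gripping along its y axis.

```bash
cat > go.py <<'E'
import sys; from h import *
# go.py x y z psi : deltas (mm) along tool axes after yaw turn, rz deg
from scipy.spatial.transform import Rotation as Ro
def delta(x,y,z,psi):
    s=ctrl.get_state(); M=Ro.from_quat(s['tcp_rot']).as_matrix()
    cur=np.degrees(np.arctan2(M[1,1],M[0,1])); p=np.radians(psi)
    d=(np.array([x,y,z])-s['eef_pos'])*1e3
    print('t',round(s['time'],2),'tcp',s['eef_pos'].round(4),'psi',cur.round(2),'tilt',(M[:2,2]*57.3).round(2),'F',s['contact_force'].round(1),'open',round(s['opening'],3),'ff',round(s['finger_force'],1))
    print('dx %.1f dy %.1f dz %.1f rz %.2f'%(-np.sin(p)*d[0]+np.cos(p)*d[1],np.cos(p)*d[0]+np.sin(p)*d[1],-d[2],-((psi-cur+180)%360-180)))
if __name__=='__main__': delta(*map(float,sys.argv[1:]))
E
python3 -m creep '[{"rz":6.63,"z":-3},{"rz":6.63,"z":-3},{"rz":6.63,"z":-3},{"rz":6.63,"z":-3},{"rz":6.63,"z":-3},{"rz":6.63,"z":-3},{"rz":6.63,"z":-3},{"y":-15,"x":3},{"y":-30,"x":5.7},{"y":-30,"x":5.7}]' 40
python3 go.py .459 -.335 .22 -119.8
```

```text
t 0.1 tcp [ 0.1928 -0.6462  0.1937] psi -73.4 tilt [-0.02  0.12] F [-0.2  0.1  0.4] open 0.999 ff 0.0
dx 76.3 dy -402.3 dz -26.3 rz 46.40$[0]: bad value
```

```bash
python3 -m creep '[{"x":0,"y":0,"z":-3,"rx":0,"ry":0,"rz":6.63,"grip":1},{"x":0,"y":0,"z":-3,"rx":0,"ry":0,"rz":6.63,"grip":1},{"x":0,"y":0,"z":-3,"rx":0,"ry":0,"rz":6.63,"grip":1},{"x":0,"y":0,"z":-3,"rx":0,"ry":0,"rz":6.63,"grip":1},{"x":0,"y":0,"z":-3,"rx":0,"ry":0,"rz":6.63,"grip":1},{"x":0,"y":0,"z":-3,"rx":0,"ry":0,"rz":6.63,"grip":1},{"x":0,"y":0,"z":-3,"rx":0,"ry":0,"rz":6.63,"grip":1},{"x":3,"y":-15,"z":0,"rx":0,"ry":0,"rz":0,"grip":1},{"x":6,"y":-30,"z":0,"rx":0,"ry":0,"rz":0,"grip":1},{"x":6,"y":-30,"z":0,"rx":0,"ry":0,"rz":0,"grip":1}]' 40
python3 go.py .459 -.335 .22 -119.8
```

```text
time: 0.93
eef_pos: [0.2435, -0.5878, 0.2149]
tcp_rot: [0.967, -0.256, -0.0, -0.001]
contact_force: [0.7, -0.9, -0.1]
opening: 1.004
finger_force: 0.0
t 0.93 tcp [ 0.2435 -0.5878  0.2149] psi -119.72 tilt [0.  0.1] F [ 0.7 -0.9 -0.1] open 1.004 ff 0.0
dx 61.3 dy -326.5 dz -5.1 rz 0.08
```

```bash
python3 -m creep '[{"x":6,"y":-34,"z":0,"rx":0,"ry":0,"rz":0,"grip":1},{"x":6,"y":-34,"z":0,"rx":0,"ry":0,"rz":0,"grip":1},{"x":6,"y":-34,"z":0,"rx":0,"ry":0,"rz":0,"grip":1},{"x":7,"y":-36,"z":0,"rx":0,"ry":0,"rz":0,"grip":1},{"x":7,"y":-36,"z":0,"rx":0,"ry":0,"rz":0,"grip":1},{"x":7,"y":-36,"z":0,"rx":0,"ry":0,"rz":0,"grip":1},{"x":7,"y":-36,"z":0,"rx":0,"ry":0,"rz":0,"grip":1},{"x":7,"y":-34,"z":0,"rx":0,"ry":0,"rz":0,"grip":1},{"x":5,"y":-28,"z":0,"rx":0,"ry":0,"rz":0,"grip":1},{"x":3,"y":-18,"z":0,"rx":0,"ry":0,"rz":0,"grip":1}]'
python3 - <<'E'
from go import *
delta(.459,-.335,.128,-119.8)
c=shot('wrist','w1'); cv2.imwrite('pics/w1b.png',cv2.resize(c['color'],(768,576)))
print(proj('w1',(.459,-.335,.161))*1.5)
for y in(-1,1):print(proj('w1',(.459+y*.0575*.497,-.335+y*.0575*.868,.1))*1.5)
E
```

```text
time: 1.77
eef_pos: [0.4596, -0.3328, 0.2153]
tcp_rot: [0.967, -0.254, -0.0, -0.001]
contact_force: [-0.6, 0.6, -0.3]
opening: 1.0
finger_force: 0.0
t 1.77 tcp [ 0.4596 -0.3328  0.2153] psi -119.45 tilt [-0.01  0.1 ] F [-0.6  0.6 -0.3] open 1.0 ff 0.0
dx 0.6 dy 2.2 dz 87.3 rz 0.35
[387.0247363  290.24315592]
[463.83636012 265.09018136]
[308.58425086 264.20161344]
```

View pics/w1b.png

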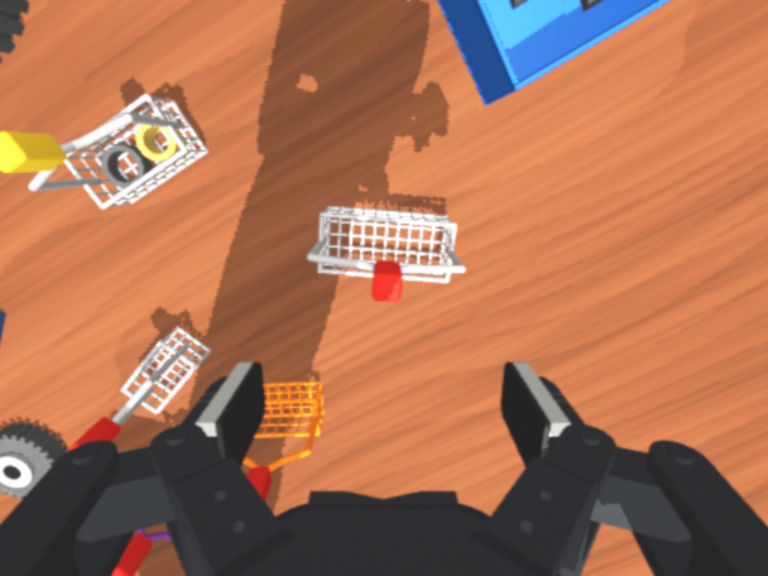

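Grip top is at (387,288) as predicted. The bail ends at (310,256) and (463,270) show a yaw difference of a few degrees, so I'll compute it.

Run:
```python
from go import *
def an(a,b,z):
    d=ray('w1',a[0]/1.5,a[1]/1.5,z)-ray('w1',b[0]/1.5,b[1]/1.5,z);return np.degrees(np.arctan2(d[1],d[0]))%180,np.linalg.norm(d)
print(an((310,256),(463,270),.1),an((322,210),(456,217),.05),an((318,272),(450,281),.05))
print(ray('w1',387/1.5,288/1.5,.161), (ray('w1',310/1.5,256/1.5,.1)+ray('w1',463/1.5,270/1.5,.1))/2)
```

```text
(np.float64(55.15928278225818), np.float64(0.11374487268729604)) (np.float64(57.56724610621747), np.float64(0.11194814815253046)) (np.float64(56.4861459663502), np.float64(0.11574599947238683))
[ 0.46023843 -0.33567728  0.161     ] [ 0.45982714 -0.33603464  0.1       ]
```

```bash
python3 -m creep '[{"x":0,"y":0,"z":0,"rx":0,"ry":0,"rz":3.5,"grip":1},{"x":1.7,"y":2.2,"z":5,"rx":0,"ry":0,"rz":0,"grip":1},{"x":0,"y":0,"z":10,"rx":0,"ry":0,"rz":0,"grip":1},{"x":0,"y":0,"z":13,"rx":0,"ry":0,"rz":0,"grip":1},{"x":0,"y":0,"z":14,"rx":0,"ry":0,"rz":0,"grip":1},{"x":0,"y":0,"z":14,"rx":0,"ry":0,"rz":0,"grip":1},{"x":0,"y":0,"z":14,"rx":0,"ry":0,"rz":0,"grip":1},{"x":0,"y":0,"z":10,"rx":0,"ry":0,"rz":0,"grip":1},{"x":0,"y":0,"z":6,"rx":0,"ry":0,"rz":0,"grip":0.6},{"x":0,"y":0,"z":0,"rx":0,"ry":0,"rz":0,"grip":0.4}]'
python3 -m creep '[{"x":0,"y":0,"z":0,"rx":0,"ry":0,"rz":0,"grip":0.2},{"x":0,"y":0,"z":0,"rx":0,"ry":0,"rz":0,"grip":0},{"x":0,"y":0,"z":0,"rx":0,"ry":0,"rz":0,"grip":0},{"x":0,"y":0,"z":0,"rx":0,"ry":0,"rz":0,"grip":0},{"x":0,"y":0,"z":0,"rx":0,"ry":0,"rz":0,"grip":0},{"x":0,"y":0,"z":0,"rx":0,"ry":0,"rz":0,"grip":0},{"x":0,"y":0,"z":0,"rx":0,"ry":0,"rz":0,"grip":0},{"x":0,"y":0,"z":0,"rx":0,"ry":0,"rz":0,"grip":0},{"x":0,"y":0,"z":0,"rx":0,"ry":0,"rz":0,"grip":0},{"x":0,"y":0,"z":0,"rx":0,"ry":0,"rz":0,"grip":0}]' 60
python3 go.py .4598 -.3356 .30 -123
```

```text
time: 2.65
eef_pos: [0.4571, -0.3386, 0.1273]
tcp_rot: [0.958, -0.287, -0.002, -0.001]
contact_force: [0.1, 0.9, 0.2]
opening: 0.746
finger_force: 0.0
time: 3.48
eef_pos: [0.4584, -0.3394, 0.1299]
tcp_rot: [0.958, -0.287, -0.0, -0.0]
contact_force: [-1.2, 0.5, 0.3]
opening: -0.002
finger_force: 0.0
t 3.48 tcp [ 0.4584 -0.3394  0.1299] psi -123.31 tilt [-0.  0.] F [-1.2  0.5  0.3] open -0.002 ff 0.0
dx -0.9 dy -4.0 dz -170.1 rz -0.31
```

Fingers shut empty, so I need a look.

Run:
```python
from go import *
a=shot('wrist','w2')['color'];b=shot('side','s2')['color'];c=shot('top','t2')['color']
r=lambda i,u,v,w,h,s:cv2.resize(i[v:v+h,u:u+w],None,fx=s,fy=s,interpolation=cv2.INTER_CUBIC)
cv2.imwrite('pics/m2.png',np.vstack([np.hstack([r(a,0,0,512,384,.78125)[:300,:400],r(b,270,40,133,100,3)[:300,:399]]),np.hstack([r(c,320,160,100,75,4),r(b,340,60,66,50,6)[:300,:396]])[:, :799] if 1 else 0][:1]+[np.hstack([r(c,320,160,100,75,4),np.zeros((300,399,3),np.uint8)])]))
```

```text
(no output)
```

View pics/m2.png

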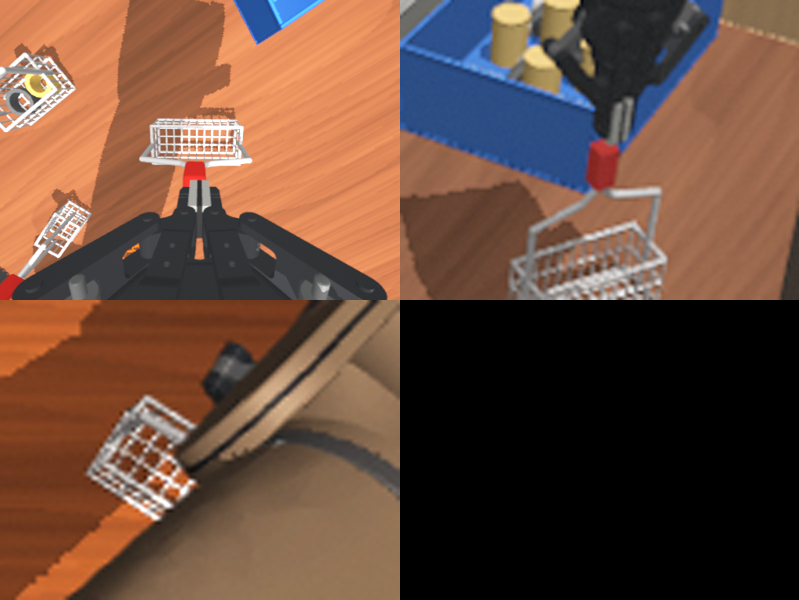

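Run:
```python
from go import *
s=ctrl.get_state(); M=Ro.from_quat(s['tcp_rot']).as_matrix()
p=s['eef_pos'];print(p)
print('tcp px: side crop',(proj('s2',p)-[270,40])*3+[400,0],'wrist',proj('w2',p)*.78125)
for z in(.127,.161):
  g=np.array([.4598,-.3356,z]);print('grip px side',(proj('s2',g)-[270,40])*3+[400,0],'wrist',proj('w2',g)*.78125)
# fingertip as seen: side crop (615,142) -> ray in tool coordinates
for z in(.12,.13,.14,.15,.16,.17,.18,.19,.2): print(z, ((ray('s2',270+(618-400)/3,40+138/3,z)-p)@M*1e3).round(1))
w=np.load('pics/w2.npz');print('wrist cam in tool',((-w['R'].T@w['t']-p)@M*1e3).round(1))
```

```text
[ 0.45838175 -0.33941375  0.12989173]
tcp px: side crop [603.8105149  175.28382082] wrist [199.65189288 170.28119938]
grip px side [599.52510005 180.42119907] wrist [195.34551282 169.95342849]
grip px side [604.75835507 143.64384611] wrist [194.6097332  187.32399536]
0.12 [46.7 43.   9.9]
0.13 [35.5 34.6 -0.1]
0.14 [ 24.3  26.2 -10.1]
0.15 [ 13.1  17.8 -20.1]
0.16 [  1.9   9.4 -30.1]
0.17 [ -9.3   1.  -40.1]
0.18 [-20.5  -7.4 -50.1]
0.19 [-31.7 -15.8 -60.1]
0.2 [-42.9 -24.2 -70.1]
wrist cam in tool [  76.7   -0.5 -179.2]
```

Run:
```python
from go import *
s=ctrl.get_state(); M=Ro.from_quat(s['tcp_rot']).as_matrix();p=s['eef_pos']
for f,xs in(('w2',(-11,0,11)),('s2',(-11,0,11))):
  for x in xs: print(f,x,[(z,*proj(f,p+M@(np.array([x,0,z])/1e3)).round(0).astype(int)) for z in(0,-10,-20,-30,-40,-50)])
a=cv2.imread('pics/w2.png')
for u in(250,256,262): print(u,[(v,*a[v,u]) for v in range(200,262,3)])
b=cv2.imread('pics/s2.png')
for u in(337,340,343,346): print(u,[(v,*b[v,u]) for v in range(66,104,3)])
```

```text
w2 -11 [(0, np.int64(256), np.int64(232)), (-10, np.int64(256), np.int64(238)), (-20, np.int64(256), np.int64(246)), (-30, np.int64(256), np.int64(254)), (-40, np.int64(256), np.int64(263)), (-50, np.int64(256), np.int64(273))]
w2 0 [(0, np.int64(256), np.int64(218)), (-10, np.int64(256), np.int64(224)), (-20, np.int64(256), np.int64(230)), (-30, np.int64(256), np.int64(238)), (-40, np.int64(256), np.int64(246)), (-50, np.int64(256), np.int64(255))]
w2 11 [(0, np.int64(256), np.int64(203)), (-10, np.int64(256), np.int64(209)), (-20, np.int64(256), np.int64(214)), (-30, np.int64(256), np.int64(221)), (-40, np.int64(256), np.int64(228)), (-50, np.int64(256), np.int64(236))]
s2 -11 [(0, np.int64(340), np.int64(101)), (-10, np.int64(341), np.int64(98)), (-20, np.int64(342), np.int64(94)), (-30, np.int64(342), np.int64(90)), (-40, np.int64(343), np.int64(87)), (-50, np.int64(343), np.int64(83))]
s2 0 [(0, np.int64(338), np.int64(98)), (-10, np.int64(338), np.int64(95)), (-20, np.int64(339), np.int64(91)), (-30, np.int64(340), np.int64(88)), (-40, np.int64(340), np.int64(84)), (-50, np.int
[... 5335 characters left out ...]
 (102, np.uint8(69), np.uint8(97), np.uint8(151))]
346 [(66, np.uint8(46), np.uint8(43), np.uint8(42)), (69, np.uint8(37), np.uint8(36), np.uint8(34)), (72, np.uint8(76), np.uint8(77), np.uint8(79)), (75, np.uint8(123), np.uint8(127), np.uint8(127)), (78, np.uint8(111), np.uint8(115), np.uint8(116)), (81, np.uint8(98), np.uint8(104), np.uint8(106)), (84, np.uint8(125), np.uint8(85), np.uint8(65)), (87, np.uint8(155), np.uint8(95), np.uint8(85)), (90, np.uint8(77), np.uint8(109), np.uint8(163)), (93, np.uint8(80), np.uint8(108), np.uint8(159)), (96, np.uint8(76), np.uint8(104), np.uint8(155)), (99, np.uint8(78), np.uint8(104), np.uint8(156)), (102, np.uint8(83), np.uint8(109), np.uint8(157))]
```

Both cameras put the shut fingertips about 33 mm above the reported TCP, at z≈0.163 just over the grip top. They closed above the grip and nothing moved. I'll open, correct y by -4 mm, go 33 mm lower and close.

```bash
python3 -m creep '[{"x":0,"y":0,"z":-6,"rx":0,"ry":0,"rz":0,"grip":1},{"x":-1,"y":-2,"z":0,"rx":0,"ry":0,"rz":0,"grip":1},{"x":0,"y":-2,"z":0,"rx":0,"ry":0,"rz":0,"grip":1},{"x":0,"y":0,"z":0,"rx":0,"ry":0,"rz":0,"grip":1},{"x":0,"y":0,"z":0,"rx":0,"ry":0,"rz":0,"grip":1},{"x":0,"y":0,"z":0,"rx":0,"ry":0,"rz":0,"grip":1},{"x":0,"y":0,"z":10,"rx":0,"ry":0,"rz":0,"grip":1},{"x":0,"y":0,"z":12,"rx":0,"ry":0,"rz":0,"grip":1},{"x":0,"y":0,"z":10,"rx":0,"ry":0,"rz":0,"grip":1},{"x":0,"y":0,"z":7,"rx":0,"ry":0,"rz":0,"grip":1}]'
python3 -m creep '[{"x":0,"y":0,"z":0,"rx":0,"ry":0,"rz":0,"grip":0.4},{"x":0,"y":0,"z":0,"rx":0,"ry":0,"rz":0,"grip":0},{"x":0,"y":0,"z":0,"rx":0,"ry":0,"rz":0,"grip":0},{"x":0,"y":0,"z":0,"rx":0,"ry":0,"rz":0,"grip":0},{"x":0,"y":0,"z":0,"rx":0,"ry":0,"rz":0,"grip":0},{"x":0,"y":0,"z":0,"rx":0,"ry":0,"rz":0,"grip":0},{"x":0,"y":0,"z":0,"rx":0,"ry":0,"rz":0,"grip":0},{"x":0,"y":0,"z":0,"rx":0,"ry":0,"rz":0,"grip":0},{"x":0,"y":0,"z":0,"rx":0,"ry":0,"rz":0,"grip":0},{"x":0,"y":0,"z":0,"rx":0,"ry":0,"rz":0,"grip":0}]' 60
python3 go.py .4598 -.3356 .30 -123
```

```text
time: 4.47
eef_pos: [0.4587, -0.3345, 0.0942]
tcp_rot: [0.958, -0.287, -0.002, -0.001]
contact_force: [-0.2, 0.5, -0.6]
opening: 1.004
finger_force: 0.0
time: 5.3
eef_pos: [0.4603, -0.336, 0.0978]
tcp_rot: [0.958, -0.287, 0.001, 0.0]
contact_force: [0.4, 0.6, 3.2]
opening: 0.199
finger_force: 59.4
t 5.3 tcp [ 0.4603 -0.336   0.0978] psi -123.31 tilt [ 0.07 -0.06] F [0.4 0.6 3.2] open 0.199 ff 59.4
dx -0.6 dy -0.0 dz -202.2 rz -0.31
```

```bash
python3 -m creep '[{"x":0,"y":0,"z":-6,"rx":0,"ry":0,"rz":0,"grip":0},{"x":0,"y":0,"z":-14,"rx":0,"ry":0,"rz":0,"grip":0},{"x":0,"y":0,"z":-20,"rx":0,"ry":0,"rz":0,"grip":0},{"x":0,"y":0,"z":-20,"rx":0,"ry":0,"rz":-3,"grip":0},{"x":0,"y":0,"z":-20,"rx":0,"ry":0,"rz":-6,"grip":0},{"x":0,"y":0,"z":-20,"rx":0,"ry":0,"rz":-7,"grip":0},{"x":0,"y":0,"z":-20,"rx":0,"ry":0,"rz":-7,"grip":0},{"x":0,"y":0,"z":-20,"rx":0,"ry":0,"rz":-7,"grip":0},{"x":0,"y":0,"z":-20,"rx":0,"ry":0,"rz":-7,"grip":0},{"x":0,"y":0,"z":-16,"rx":0,"ry":0,"rz":-7,"grip":0}]'
python3 -m creep '[{"x":0,"y":0,"z":0,"rx":0,"ry":0,"rz":-7,"grip":0},{"x":0,"y":0,"z":0,"rx":0,"ry":0,"rz":-7,"grip":0},{"x":0,"y":0,"z":0,"rx":0,"ry":0,"rz":-7,"grip":0},{"x":0,"y":0,"z":0,"rx":0,"ry":0,"rz":-4,"grip":0},{"x":6,"y":-7,"z":0,"rx":0,"ry":0,"rz":0,"grip":0},{"x":12,"y":-13,"z":0,"rx":0,"ry":0,"rz":0,"grip":0},{"x":18,"y":-20,"z":0,"rx":0,"ry":0,"rz":0,"grip":0},{"x":20,"y":-22,"z":0,"rx":0,"ry":0,"rz":0,"grip":0},{"x":20,"y":-22,"z":0,"rx":0,"ry":0,"rz":0,"grip":0},{"x":20,"y":-22,"z":0,"rx":0,"ry":0,"rz":0,"grip":0}]'
python3 go.py .5075 .0664 .273 -54.25
```

```text
time: 6.13
eef_pos: [0.4592, -0.3351, 0.2732]
tcp_rot: [0.995, 0.096, -0.001, -0.001]
contact_force: [0.3, -0.1, -2.2]
opening: 0.199
finger_force: 58.7
time: 6.97
eef_pos: [0.475, -0.1912, 0.2718]
tcp_rot: [0.952, 0.305, -0.001, -0.001]
contact_force: [1.1, -0.1, -2.7]
opening: 0.201
finger_force: 58.7
t 6.97 tcp [ 0.475  -0.1912  0.2718] psi -54.46 tilt [-0.12  0.1 ] F [ 1.1 -0.1 -2.7] open 0.201 ff 58.7
dx 176.8 dy -190.1 dz -1.2 rz -0.21
```

Basket weight shows (2.6 N). Now I'll continue to the approach point.

```bash
python3 -m creep '[{"x":20,"y":-22,"z":0,"rx":0,"ry":0,"rz":0,"grip":0},{"x":20,"y":-22,"z":0,"rx":0,"ry":0,"rz":0,"grip":0},{"x":20,"y":-22,"z":0,"rx":0,"ry":0,"rz":0,"grip":0},{"x":20,"y":-22,"z":0,"rx":0,"ry":0,"rz":0,"grip":0},{"x":20,"y":-22,"z":0,"rx":0,"ry":0,"rz":0,"grip":0},{"x":20,"y":-22,"z":0,"rx":0,"ry":0,"rz":0,"grip":0},{"x":20,"y":-22,"z":0,"rx":0,"ry":0,"rz":0,"grip":0},{"x":17,"y":-18,"z":0,"rx":0,"ry":0,"rz":0,"grip":0},{"x":12,"y":-12,"z":0,"rx":0,"ry":0,"rz":0,"grip":0},{"x":6,"y":-6,"z":0,"rx":0,"ry":0,"rz":0,"grip":0}]'
python3 -m creep '[{"x":0,"y":0,"z":3,"rx":0,"ry":0,"rz":0,"grip":0},{"x":0,"y":0,"z":8,"rx":0,"ry":0,"rz":0,"grip":0},{"x":0,"y":0,"z":13,"rx":0,"ry":0,"rz":0,"grip":0},{"x":0,"y":0,"z":16,"rx":0,"ry":0,"rz":0,"grip":0},{"x":0,"y":0,"z":16,"rx":0,"ry":0,"rz":0,"grip":0},{"x":0,"y":0,"z":11,"rx":0,"ry":0,"rz":0,"grip":0},{"x":0,"y":0,"z":7,"rx":0,"ry":0,"rz":0,"grip":0},{"x":0,"y":0,"z":3,"rx":0,"ry":0,"rz":0,"grip":0},{"x":0,"y":0,"z":0,"rx":0,"ry":0,"rz":0,"grip":0},{"x":0,"y":0,"z":0,"rx":0,"ry":0,"rz":0,"grip":0}]'
python3 - <<'E'
from go import *
delta(.5075,.0664,.195,-54.25)
b=shot('side','s3')['color'];c=shot('top','t3')['color']
r=lambda i,u,v,w,h,s:cv2.resize(i[v:v+h,u:u+w],None,fx=s,fy=s,interpolation=cv2.INTER_CUBIC)
cv2.imwrite('pics/m3.png',np.hstack([r(b,70,130,200,150,2.5)[:375,:],r(c,120,85,120,150,2.5)]))
p=ctrl.get_state()['eef_pos'];g=np.array([p[0],p[1],p[2]-.098])
for z in(.161,.123,.053):print(z,(proj('s3',g+[0,0,z])-[70,130])*2.5,(proj('t3',g+[0,0,z])-[120,85])*2.5+[500,0])
E
```

```text
time: 7.8
eef_pos: [0.506, 0.0656, 0.2719]
tcp_rot: [0.952, 0.307, -0.001, -0.001]
contact_force: [-0.8, -0.2, -2.1]
opening: 0.195
finger_force: 58.8
time: 8.63
eef_pos: [0.5076, 0.0627, 0.1964]
tcp_rot: [0.952, 0.306, 0.0, 0.0]
contact_force: [-0.5, -0.5, -2.1]
opening: 0.199
finger_force: 58.7
t 8.63 tcp [0.5076 0.0627 0.1964] psi -54.34 tilt [ 0.05 -0.01] F [-0.5 -0.5 -2.1] open 0.199 ff 58.7
dx 2.1 dy -3.1 dz 1.4 rz -0.09
0.161 [363.63580658  61.79354185] [675.95681388 202.98643647]
0.123 [367.75355087 101.74001862] [684.74901674 213.44082026]
0.053 [374.63747578 168.52137428] [698.9417558  230.31672083]
```

View pics/m3.png

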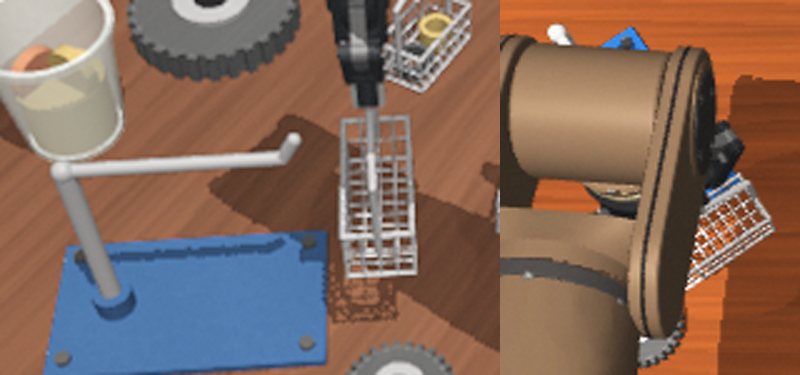

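Side view: the hook arm runs from (65,172) to (285,158) with its tip at (295,138). The basket hangs upright at (375,200), with its bail opening level with the arm. I'll thread it on.

```bash
python3 -m creep '[{"x":5,"y":-1.5,"z":1,"rx":0,"ry":0,"rz":0,"grip":0},{"x":12,"y":-1.5,"z":0,"rx":0,"ry":0,"rz":0,"grip":0},{"x":20,"y":0,"z":0,"rx":0,"ry":0,"rz":0,"grip":0},{"x":22,"y":0,"z":0,"rx":0,"ry":0,"rz":0,"grip":0},{"x":22,"y":0,"z":0,"rx":0,"ry":0,"rz":0,"grip":0},{"x":22,"y":0,"z":0,"rx":0,"ry":0,"rz":0,"grip":0},{"x":22,"y":0,"z":0,"rx":0,"ry":0,"rz":0,"grip":0},{"x":20,"y":0,"z":0,"rx":0,"ry":0,"rz":0,"grip":0},{"x":12,"y":0,"z":0,"rx":0,"ry":0,"rz":0,"grip":0},{"x":5,"y":0,"z":0,"rx":0,"ry":0,"rz":0,"grip":0}]'
python3 -m creep '[{"x":0,"y":0,"z":0,"rx":0,"ry":0,"rz":0,"grip":0},{"x":0,"y":0,"z":0,"rx":0,"ry":0,"rz":0,"grip":0},{"x":0,"y":0,"z":5,"rx":0,"ry":0,"rz":0,"grip":0},{"x":0,"y":0,"z":5,"rx":0,"ry":0,"rz":0,"grip":0},{"x":0,"y":0,"z":5,"rx":0,"ry":0,"rz":0,"grip":0},{"x":0,"y":0,"z":5,"rx":0,"ry":0,"rz":0,"grip":0},{"x":0,"y":0,"z":4,"rx":0,"ry":0,"rz":0,"grip":0},{"x":0,"y":0,"z":3,"rx":0,"ry":0,"rz":0,"grip":0},{"x":0,"y":0,"z":3,"rx":0,"ry":0,"rz":0,"grip":0},{"x":0,"y":0,"z":2,"rx":0,"ry":0,"rz":0,"grip":0}]'
python3 go.py .6446 .1651 .158 -54.25
```

```text
time: 9.57
eef_pos: [0.6387, 0.162, 0.1946]
tcp_rot: [0.952, 0.307, 0.001, -0.0]
contact_force: [-0.6, 0.3, -1.9]
opening: 0.198
finger_force: 58.8
time: 10.4
eef_pos: [0.6368, 0.1599, 0.1624]
tcp_rot: [0.952, 0.306, -0.0, -0.0]
contact_force: [-0.2, 0.2, -2.2]
opening: 0.2
finger_force: 58.8
t 10.4 tcp [0.6368 0.1599 0.1624] psi -54.31 tilt [-0.03 -0.  ] F [-0.2  0.2 -2.2] open 0.2 ff 58.8
dx 9.4 dy 0.3 dz 4.4 rz -0.06
```

```bash
python3 -m creep '[{"x":2,"y":0,"z":0,"rx":0,"ry":0,"rz":0,"grip":0},{"x":3,"y":0,"z":0,"rx":0,"ry":0,"rz":0,"grip":0},{"x":3,"y":0,"z":0,"rx":0,"ry":0,"rz":0,"grip":0},{"x":0,"y":0,"z":0,"rx":0,"ry":0,"rz":0,"grip":0},{"x":0,"y":0,"z":1,"rx":0,"ry":0,"rz":0,"grip":0},{"x":0,"y":0,"z":1,"rx":0,"ry":0,"rz":0,"grip":0},{"x":0,"y":0,"z":1,"rx":0,"ry":0,"rz":0,"grip":0},{"x":0,"y":0,"z":0,"rx":0,"ry":0,"rz":0,"grip":0},{"x":0,"y":0,"z":0,"rx":0,"ry":0,"rz":0,"grip":0},{"x":0,"y":0,"z":0,"rx":0,"ry":0,"rz":0,"grip":0}]'
python3 go.py .6446 .1651 .158 -54.25
```

```text
time: 11.23
eef_pos: [0.6436, 0.1646, 0.1604]
tcp_rot: [0.952, 0.306, 0.0, 0.0]
contact_force: [0.4, 1.6, -0.2]
opening: 0.197
finger_force: 59.2
t 11.23 tcp [0.6436 0.1646 0.1604] psi -54.31 tilt [0.03 0.  ] F [ 0.4  1.6 -0.2] open 0.197 ff 59.2
dx 1.1 dy 0.2 dz 2.4 rz -0.06
```

The load has moved to the hook (-2.2 N to -0.2 N). I'll release gently and rise.

```bash
python3 -m creep '[{"x":0,"y":0,"z":0,"rx":0,"ry":0,"rz":0,"grip":0.25},{"x":0,"y":0,"z":0,"rx":0,"ry":0,"rz":0,"grip":0.35},{"x":0,"y":0,"z":0,"rx":0,"ry":0,"rz":0,"grip":0.5},{"x":0,"y":0,"z":0,"rx":0,"ry":0,"rz":0,"grip":0.7},{"x":0,"y":0,"z":0,"rx":0,"ry":0,"rz":0,"grip":0.85},{"x":0,"y":0,"z":0,"rx":0,"ry":0,"rz":0,"grip":1},{"x":0,"y":0,"z":0,"rx":0,"ry":0,"rz":0,"grip":1},{"x":0,"y":0,"z":0,"rx":0,"ry":0,"rz":0,"grip":1},{"x":0,"y":0,"z":0,"rx":0,"ry":0,"rz":0,"grip":1},{"x":0,"y":0,"z":0,"rx":0,"ry":0,"rz":0,"grip":1}]' 40
python3 -m creep '[{"x":0,"y":0,"z":-4,"rx":0,"ry":0,"rz":0,"grip":1},{"x":0,"y":0,"z":-10,"rx":0,"ry":0,"rz":0,"grip":1},{"x":0,"y":0,"z":-15,"rx":0,"ry":0,"rz":0,"grip":1},{"x":0,"y":0,"z":-20,"rx":0,"ry":0,"rz":0,"grip":1},{"x":0,"y":0,"z":-15,"rx":0,"ry":0,"rz":0,"grip":1},{"x":-15,"y":0,"z":-10,"rx":0,"ry":0,"rz":0,"grip":1},{"x":-25,"y":0,"z":0,"rx":0,"ry":0,"rz":0,"grip":1},{"x":-30,"y":0,"z":0,"rx":0,"ry":0,"rz":0,"grip":1},{"x":-30,"y":0,"z":0,"rx":0,"ry":0,"rz":0,"grip":1},{"x":-30,"y":0,"z":0,"rx":0,"ry":0,"rz":0,"grip":1}]'
python3 - <<'E'
from go import *
delta(.453,-.0775,.22,-73.2)
b=shot('side','s4')['color'];c=shot('top','t4')['color']
r=lambda i,u,v,w,h,s:cv2.resize(i[v:v+h,u:u+w],None,fx=s,fy=s,interpolation=cv2.INTER_CUBIC)
cv2.imwrite('pics/m4.png',np.hstack([r(b,60,130,140,160,2.9),r(c,130,80,130,160,2.9)]))
E
```

```text
time: 12.07
eef_pos: [0.6435, 0.1646, 0.1599]
tcp_rot: [0.952, 0.306, 0.0, 0.0]
contact_force: [0.4, -0.3, 0.6]
opening: 0.997
finger_force: 0.0
time: 12.9
eef_pos: [0.5371, 0.0882, 0.2351]
tcp_rot: [0.952, 0.307, 0.001, 0.0]
contact_force: [-0.1, -0.1, -0.1]
opening: 0.998
finger_force: 0.0
t 12.9 tcp [0.5371 0.0882 0.2351] psi -54.28 tilt [ 0.09 -0.01] F [-0.1 -0.1 -0.1] open 0.998 ff 0.0
dx -128.4 dy 134.3 dz 15.1 rz 18.92
```

View pics/m4.png

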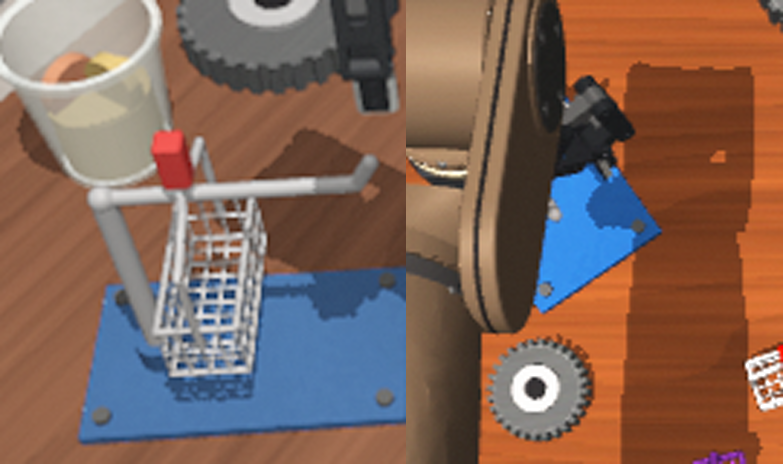

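Big basket hangs on the arm near the post: its grip is at (172,160), upright, with the basket centred under the arm and clear of the plate. Next is the small basket.

```bash
python3 -m creep '[{"x":0,"y":0,"z":0,"rx":0,"ry":0,"rz":6.3,"grip":1},{"x":0,"y":0,"z":0,"rx":0,"ry":0,"rz":6.3,"grip":1},{"x":0,"y":0,"z":0,"rx":0,"ry":0,"rz":6.3,"grip":1},{"x":-12,"y":12.5,"z":0,"rx":0,"ry":0,"rz":0,"grip":1},{"x":-24,"y":25,"z":3,"rx":0,"ry":0,"rz":0,"grip":1},{"x":-26,"y":27,"z":6,"rx":0,"ry":0,"rz":0,"grip":1},{"x":-26,"y":27,"z":7,"rx":0,"ry":0,"rz":0,"grip":1},{"x":-20,"y":22,"z":7,"rx":0,"ry":0,"rz":0,"grip":1},{"x":-14,"y":14,"z":5,"rx":0,"ry":0,"rz":0,"grip":1},{"x":-6,"y":7,"z":2,"rx":0,"ry":0,"rz":0,"grip":1}]'
python3 - <<'E'
from go import *
delta(.453,-.0775,.088,-73.2)
c=shot('wrist','w5'); cv2.imwrite('pics/w5b.png',cv2.resize(c['color'],(768,576)))
print(proj('w5',(.453,-.0775,.149))*1.5)
E
```

```text
time: 13.83
eef_pos: [0.4537, -0.0787, 0.2042]
tcp_rot: [0.989, 0.145, 0.0, 0.0]
contact_force: [0.6, 0.5, 1.0]
opening: 0.997
finger_force: 0.0
t 13.83 tcp [ 0.4537 -0.0787  0.2042] psi -73.34 tilt [ 0.03 -0.03] F [0.6 0.5 1. ] open 0.997 ff 0.0
dx -0.3 dy -1.4 dz 116.2 rz -0.14
[381.39067654 292.10302956]
```

View pics/w5b.png

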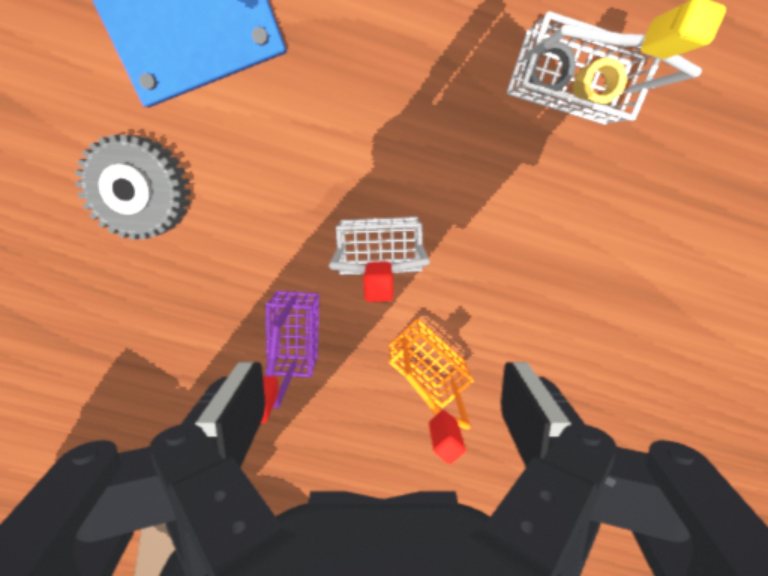

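Grip top is at (379,290), 2 px from the prediction. The bail ends at (333,267) and (428,262) mean about -2° of yaw. The orange and purple look-alikes are at (430,365) and (293,335) and stay clear of the fingers. I'll descend and grip.

```bash
python3 -m creep '[{"x":0.7,"y":-2.4,"z":4,"rx":0,"ry":0,"rz":-2,"grip":1},{"x":0,"y":0,"z":10,"rx":0,"ry":0,"rz":0,"grip":1},{"x":0,"y":0,"z":14,"rx":0,"ry":0,"rz":0,"grip":1},{"x":0,"y":0,"z":16,"rx":0,"ry":0,"rz":0,"grip":1},{"x":0,"y":0,"z":18,"rx":0,"ry":0,"rz":0,"grip":1},{"x":0,"y":0,"z":18,"rx":0,"ry":0,"rz":0,"grip":1},{"x":0,"y":0,"z":16,"rx":0,"ry":0,"rz":0,"grip":1},{"x":0,"y":0,"z":12,"rx":0,"ry":0,"rz":0,"grip":1},{"x":0,"y":0,"z":7,"rx":0,"ry":0,"rz":0,"grip":1},{"x":0,"y":0,"z":0,"rx":0,"ry":0,"rz":0,"grip":1}]'
python3 -m creep '[{"x":0,"y":0,"z":0,"rx":0,"ry":0,"rz":0,"grip":0.5},{"x":0,"y":0,"z":0,"rx":0,"ry":0,"rz":0,"grip":0.3},{"x":0,"y":0,"z":0,"rx":0,"ry":0,"rz":0,"grip":0},{"x":0,"y":0,"z":0,"rx":0,"ry":0,"rz":0,"grip":0},{"x":0,"y":0,"z":0,"rx":0,"ry":0,"rz":0,"grip":0},{"x":0,"y":0,"z":0,"rx":0,"ry":0,"rz":0,"grip":0},{"x":0,"y":0,"z":0,"rx":0,"ry":0,"rz":0,"grip":0},{"x":0,"y":0,"z":0,"rx":0,"ry":0,"rz":0,"grip":0},{"x":0,"y":0,"z":0,"rx":0,"ry":0,"rz":0,"grip":0},{"x":0,"y":0,"z":0,"rx":0,"ry":0,"rz":0,"grip":0}]' 60
python3 go.py .453 -.0775 .263 -54.25
```

```text
time: 14.72
eef_pos: [0.4534, -0.0733, 0.0871]
tcp_rot: [0.987, 0.164, -0.001, -0.001]
contact_force: [0.2, 0.4, -0.3]
opening: 0.996
finger_force: 0.0
time: 15.55
eef_pos: [0.4548, -0.0749, 0.0896]
tcp_rot: [0.987, 0.163, 0.001, 0.001]
contact_force: [0.9, -0.8, 3.5]
opening: 0.193
finger_force: 60.3
t 15.55 tcp [ 0.4548 -0.0749  0.0896] psi -71.21 tilt [ 0.08 -0.05] F [ 0.9 -0.8  3.5] open 0.193 ff 60.3
dx -3.0 dy 1.0 dz -173.4 rz -16.96
```

```bash
python3 -m creep '[{"x":0,"y":0,"z":-5,"rx":0,"ry":0,"rz":0,"grip":0},{"x":0,"y":0,"z":-11,"rx":0,"ry":0,"rz":0,"grip":0},{"x":0,"y":0,"z":-16,"rx":0,"ry":0,"rz":0,"grip":0},{"x":0,"y":0,"z":-18,"rx":0,"ry":0,"rz":-3,"grip":0},{"x":0,"y":0,"z":-18,"rx":0,"ry":0,"rz":-5,"grip":0},{"x":0,"y":0,"z":-18,"rx":0,"ry":0,"rz":-5,"grip":0},{"x":0,"y":0,"z":-14,"rx":0,"ry":0,"rz":-4,"grip":0},{"x":0,"y":0,"z":-10,"rx":0,"ry":0,"rz":0,"grip":0},{"x":5,"y":-3,"z":0,"rx":0,"ry":0,"rz":0,"grip":0},{"x":11,"y":-7,"z":0,"rx":0,"ry":0,"rz":0,"grip":0}]'
python3 -m creep '[{"x":15,"y":-10,"z":0,"rx":0,"ry":0,"rz":0,"grip":0},{"x":18,"y":-12,"z":0,"rx":0,"ry":0,"rz":0,"grip":0},{"x":18,"y":-12,"z":0,"rx":0,"ry":0,"rz":0,"grip":0},{"x":18,"y":-12,"z":0,"rx":0,"ry":0,"rz":0,"grip":0},{"x":18,"y":-12,"z":0,"rx":0,"ry":0,"rz":0,"grip":0},{"x":15,"y":-9,"z":0,"rx":0,"ry":0,"rz":0,"grip":0},{"x":8,"y":-5,"z":0,"rx":0,"ry":0,"rz":0,"grip":0},{"x":4,"y":-2,"z":0,"rx":0,"ry":0,"rz":0,"grip":0},{"x":0,"y":0,"z":0,"rx":0,"ry":0,"rz":0,"grip":0},{"x":0,"y":0,"z":0,"rx":0,"ry":0,"rz":0,"grip":0}]'
python3 go.py .5887 .1248 .200 -54.25
```

```text
time: 16.38
eef_pos: [0.4612, -0.0573, 0.1991]
tcp_rot: [0.952, 0.306, 0.0, 0.0]
contact_force: [0.3, -0.5, -3.6]
opening: 0.196
finger_force: 59.7
time: 17.22
eef_pos: [0.51, 0.0693, 0.1983]
tcp_rot: [0.952, 0.307, -0.001, -0.0]
contact_force: [-0.2, 0.1, -2.3]
opening: 0.195
finger_force: 59.7
t 17.22 tcp [0.51   0.0693 0.1983] psi -54.23 tilt [-0.08 -0.02] F [-0.2  0.1 -2.3] open 0.195 ff 59.7
dx 96.2 dy 1.0 dz -1.7 rz 0.02
```

```bash
python3 -m creep '[{"x":6,"y":1,"z":-1.5,"rx":0,"ry":0,"rz":0,"grip":0},{"x":13,"y":0,"z":0,"rx":0,"ry":0,"rz":0,"grip":0},{"x":17,"y":0,"z":0,"rx":0,"ry":0,"rz":0,"grip":0},{"x":18,"y":0,"z":0,"rx":0,"ry":0,"rz":0,"grip":0},{"x":18,"y":0,"z":0,"rx":0,"ry":0,"rz":0,"grip":0},{"x":13,"y":0,"z":0,"rx":0,"ry":0,"rz":0,"grip":0},{"x":7,"y":0,"z":0,"rx":0,"ry":0,"rz":0,"grip":0},{"x":4,"y":0,"z":0,"rx":0,"ry":0,"rz":0,"grip":0},{"x":0,"y":0,"z":0,"rx":0,"ry":0,"rz":0,"grip":0},{"x":0,"y":0,"z":0,"rx":0,"ry":0,"rz":0,"grip":0}]'
python3 -m creep '[{"x":0,"y":0,"z":3,"rx":0,"ry":0,"rz":0,"grip":0},{"x":0,"y":0,"z":5,"rx":0,"ry":0,"rz":0,"grip":0},{"x":0,"y":0,"z":6,"rx":0,"ry":0,"rz":0,"grip":0},{"x":0,"y":0,"z":6,"rx":0,"ry":0,"rz":0,"grip":0},{"x":0,"y":0,"z":5,"rx":0,"ry":0,"rz":0,"grip":0},{"x":0,"y":0,"z":4,"rx":0,"ry":0,"rz":0,"grip":0},{"x":0,"y":0,"z":3,"rx":0,"ry":0,"rz":0,"grip":0},{"x":0,"y":0,"z":2,"rx":0,"ry":0,"rz":0,"grip":0},{"x":0,"y":0,"z":0,"rx":0,"ry":0,"rz":0,"grip":0},{"x":0,"y":0,"z":0,"rx":0,"ry":0,"rz":0,"grip":0}]'
python3 go.py .5887 .1248 .162 -54.25
```

```text
time: 18.05
eef_pos: [0.5886, 0.1245, 0.2003]
tcp_rot: [0.952, 0.307, -0.0, 0.0]
contact_force: [0.2, -0.2, -2.3]
opening: 0.195
finger_force: 59.7
time: 18.88
eef_pos: [0.589, 0.125, 0.1664]
tcp_rot: [0.952, 0.307, 0.0, 0.0]
contact_force: [0.5, -0.2, -1.5]
opening: 0.196
finger_force: 59.7
t 18.88 tcp [0.589  0.125  0.1664] psi -54.2 tilt [0. 0.] F [ 0.5 -0.2 -1.5] open 0.196 ff 59.7
dx -0.4 dy 0.0 dz 4.4 rz 0.05
```

```bash
python3 -m creep '[{"x":0,"y":0,"z":1,"rx":0,"ry":0,"rz":0,"grip":0},{"x":0,"y":0,"z":1,"rx":0,"ry":0,"rz":0,"grip":0},{"x":0,"y":0,"z":0,"rx":0,"ry":0,"rz":0,"grip":0},{"x":0,"y":0,"z":0,"rx":0,"ry":0,"rz":0,"grip":0},{"x":0,"y":0,"z":0,"rx":0,"ry":0,"rz":0,"grip":0},{"x":0,"y":0,"z":0,"rx":0,"ry":0,"rz":0,"grip":0},{"x":0,"y":0,"z":0,"rx":0,"ry":0,"rz":0,"grip":0},{"x":0,"y":0,"z":0,"rx":0,"ry":0,"rz":0,"grip":0},{"x":0,"y":0,"z":0,"rx":0,"ry":0,"rz":0,"grip":0},{"x":0,"y":0,"z":0,"rx":0,"ry":0,"rz":0,"grip":0}]'
```

```text
time: 19.72
eef_pos: [0.589, 0.1251, 0.1646]
tcp_rot: [0.952, 0.307, 0.0, -0.0]
contact_force: [0.0, 0.4, -1.7]
opening: 0.195
finger_force: 59.7
```

```bash
python3 -m creep '[{"x":0,"y":0,"z":1,"rx":0,"ry":0,"rz":0,"grip":0},{"x":0,"y":0,"z":0.5,"rx":0,"ry":0,"rz":0,"grip":0},{"x":0,"y":0,"z":0,"rx":0,"ry":0,"rz":0,"grip":0},{"x":0,"y":0,"z":0,"rx":0,"ry":0,"rz":0,"grip":0},{"x":0,"y":0,"z":0,"rx":0,"ry":0,"rz":0,"grip":0},{"x":0,"y":0,"z":0,"rx":0,"ry":0,"rz":0,"grip":0},{"x":0,"y":0,"z":0,"rx":0,"ry":0,"rz":0,"grip":0},{"x":0,"y":0,"z":0,"rx":0,"ry":0,"rz":0,"grip":0},{"x":0,"y":0,"z":0,"rx":0,"ry":0,"rz":0,"grip":0},{"x":0,"y":0,"z":0,"rx":0,"ry":0,"rz":0,"grip":0}]'
```

```text
time: 20.55
eef_pos: [0.5892, 0.1253, 0.1639]
tcp_rot: [0.952, 0.307, 0.0, -0.0]
contact_force: [-2.8, 0.4, 6.3]
opening: 0.195
finger_force: 60.7
```

Contact is at z≈0.164. I'll back off 0.8 mm, release and retreat upward.

```bash
python3 -m creep '[{"x":0,"y":0,"z":-0.8,"rx":0,"ry":0,"rz":0,"grip":0},{"x":0,"y":0,"z":0,"rx":0,"ry":0,"rz":0,"grip":0},{"x":0,"y":0,"z":0,"rx":0,"ry":0,"rz":0,"grip":0.25},{"x":0,"y":0,"z":0,"rx":0,"ry":0,"rz":0,"grip":0.35},{"x":0,"y":0,"z":0,"rx":0,"ry":0,"rz":0,"grip":0.5},{"x":0,"y":0,"z":0,"rx":0,"ry":0,"rz":0,"grip":0.7},{"x":0,"y":0,"z":0,"rx":0,"ry":0,"rz":0,"grip":1},{"x":0,"y":0,"z":0,"rx":0,"ry":0,"rz":0,"grip":1},{"x":0,"y":0,"z":0,"rx":0,"ry":0,"rz":0,"grip":1},{"x":0,"y":0,"z":0,"rx":0,"ry":0,"rz":0,"grip":1}]'
python3 -m creep '[{"x":0,"y":0,"z":-4,"rx":0,"ry":0,"rz":0,"grip":1},{"x":0,"y":0,"z":-10,"rx":0,"ry":0,"rz":0,"grip":1},{"x":0,"y":0,"z":-18,"rx":0,"ry":0,"rz":0,"grip":1},{"x":0,"y":0,"z":-22,"rx":0,"ry":0,"rz":0,"grip":1},{"x":0,"y":0,"z":-22,"rx":0,"ry":0,"rz":0,"grip":1},{"x":0,"y":0,"z":-18,"rx":0,"ry":0,"rz":0,"grip":1},{"x":-10,"y":5,"z":-10,"rx":0,"ry":0,"rz":0,"grip":1},{"x":-20,"y":20,"z":0,"rx":0,"ry":0,"rz":0,"grip":1},{"x":-25,"y":25,"z":0,"rx":0,"ry":0,"rz":0,"grip":1},{"x":-25,"y":25,"z":0,"rx":0,"ry":0,"rz":0,"grip":1}]'
python3 -m creep '[{"x":-15,"y":25,"z":0,"rx":0,"ry":0,"rz":0,"grip":1},{"x":-10,"y":25,"z":0,"rx":0,"ry":0,"rz":0,"grip":1},{"x":0,"y":15,"z":0,"rx":0,"ry":0,"rz":0,"grip":1},{"x":0,"y":0,"z":0,"rx":0,"ry":0,"rz":0,"grip":1},{"x":0,"y":0,"z":0,"rx":0,"ry":0,"rz":0,"grip":1},{"x":0,"y":0,"z":0,"rx":0,"ry":0,"rz":0,"grip":1},{"x":0,"y":0,"z":0,"rx":0,"ry":0,"rz":0,"grip":1},{"x":0,"y":0,"z":0,"rx":0,"ry":0,"rz":0,"grip":1},{"x":0,"y":0,"z":0,"rx":0,"ry":0,"rz":0,"grip":1},{"x":0,"y":0,"z":0,"rx":0,"ry":0,"rz":0,"grip":1}]'
python3 - <<'E'
from go import *
b=shot('side','s6')['color'];c=shot('top','t6')['color']
r=lambda i,u,v,w,h,s:cv2.resize(i[v:v+h,u:u+w],None,fx=s,fy=s,interpolation=cv2.INTER_CUBIC)
cv2.imwrite('pics/m6.png',np.hstack([r(b,70,130,140,150,3),r(c,130,80,120,150,3)]))
for x,bz,h in((-47,.06,.161),(-115,.072,.149)):
  X=np.array([.682+x/1e3*.8116,.192+x/1e3*.5842,bz+h]);print((proj('s6',X)-[70,130])*3,(proj('t6',X)-[130,80])*3+[420,0])
E
```

```text
time: 21.38
eef_pos: [0.589, 0.125, 0.1637]
tcp_rot: [0.952, 0.307, 0.0, 0.0]
contact_force: [0.5, -1.0, 0.4]
opening: 1.0
finger_force: 0.0
time: 22.22
eef_pos: [0.5672, 0.0163, 0.2684]
tcp_rot: [0.951, 0.308, 0.0, 0.0]
contact_force: [0.3, -0.4, 0.8]
opening: 1.001
finger_force: 0.0
time: 23.05
eef_pos: [0.5856, -0.0492, 0.2678]
tcp_rot: [0.951, 0.308, 0.0, -0.0]
contact_force: [-0.1, 0.8, -0.2]
opening: 1.001
finger_force: 0.0
[141.95246756 145.01017548] [474.53526489  81.53917073]
[262.48041304 137.86861961] [526.96968103 157.05765593]
```

View pics/m6.png

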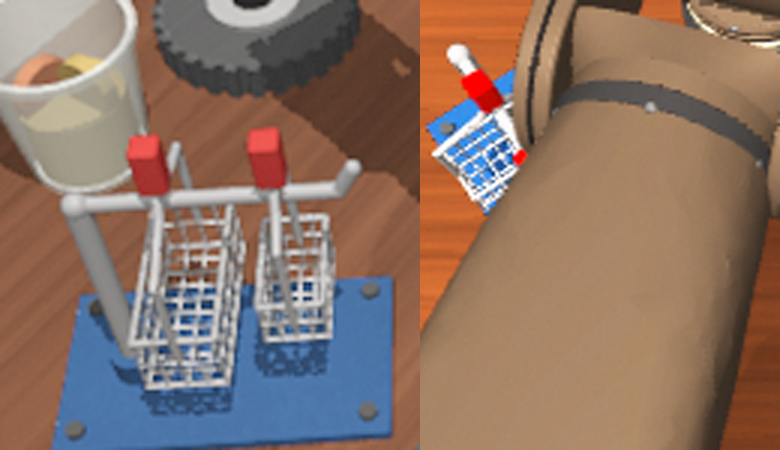

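Both grip tops are where level hanging predicts: (144,143) vs (142,145) for the big one and (265,136) vs (262,138) for the small one. I'll check that they're still, then hand in.

```bash
Z='x'; python3 -m creep '[{"x":0,"y":0,"z":0,"rx":0,"ry":0,"rz":0,"grip":1},{"x":0,"y":0,"z":0,"rx":0,"ry":0,"rz":0,"grip":1},{"x":0,"y":0,"z":0,"rx":0,"ry":0,"rz":0,"grip":1},{"x":0,"y":0,"z":0,"rx":0,"ry":0,"rz":0,"grip":1},{"x":0,"y":0,"z":0,"rx":0,"ry":0,"rz":0,"grip":1},{"x":0,"y":0,"z":0,"rx":0,"ry":0,"rz":0,"grip":1},{"x":0,"y":0,"z":0,"rx":0,"ry":0,"rz":0,"grip":1},{"x":0,"y":0,"z":0,"rx":0,"ry":0,"rz":0,"grip":1},{"x":0,"y":0,"z":0,"rx":0,"ry":0,"rz":0,"grip":1},{"x":0,"y":0,"z":0,"rx":0,"ry":0,"rz":0,"grip":1}]' | head -1
python3 - <<'E'
from h import *
a=cv2.imread('pics/s6.png').astype(int); L=[a]
for i in range(4): L.append(shot('side','s7%d'%i)['color'].astype(int))
for p,q in zip(L,L[1:]): d=abs(p-q)[130:280,70:210].max(2); print((d>25).sum(),d.max())
E
```

```text
time: 23.98
4 32
0 6
0 7
0 6
```

```bash
python3 -c "
from plant import sign_off; print(sign_off())"
```

```text
the job is handed in; nothing more can be done
None
```

Both red-grip baskets hang still and straight on the hook, the larger near the post and the smaller in front of it, and the job was handed in at about 24 s; I moved none of the other baskets.

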